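# Set the carrier feeder to clear and back out a jammed tube carrier

## Task

A wrong-size tube carrier is jammed at the outlet of the sloping lane on the carrier feeder. Turn the feeder's selector knob to its ring mark (the clear position, pointer straight at the lane), so that it clicks in there and the gate disc opens the lane. Then nudge the carrier back up the lane, past the gate, into the open bay, lift it out and stand it upright in the steel tray without dropping it; do not ram it against the closed gate, leave the selector on the ring mark and leave the things standing around undisturbed.

Things in the scene. Friction and masses are not known exactly. Their poses are not given: they have to be found in the camera images.
- feeder: Bench feeder, fixed: white housing, aluminium top plate with black selector knob; a sloping open lane behind it. Origin on the desk below the knob's axis; x points from the knob square to the lane, y along the lane uphill, z up. Housing x -87..43, y -89..89 mm, plate top z 78 mm. Lane centre line x = 75 mm, y -130 (outlet) to 140 mm (end stop); floor z = 50 mm + 0.087 y (5 degrees, rising to +y).
- throat (a point): Point on the lane floor (feeder y = -67 mm) where the outlet narrows to 20 mm. Lane: 49.5 mm wide inside, walls 10.5 mm high. For feeder y below -5 mm, two lips (10.5 to 13 mm above the floor) reach over the carrier's base and hold it down; the slot between them is 34 mm wide down to y = -47 mm, then narrows to the throat. Axes as the feeder's.
- bay (a point): Middle of the open bay on the lane floor (feeder x 75, y 60 mm). No lips above y = -5 mm: a carrier can be lifted once its centre is beyond y = 20 mm; 40 to 90 mm is best. Floor friction is low (about 0.2), but a carrier stays where it is left on the slope. Axes as the feeder's.
- gate (a point): Where the dark steel gate disc reaches farthest over the lane (feeder x 71 mm, y 0). The disc (radius 71 mm, z 66 to 71 mm) turns with the knob under the plate and blocks the carrier's collar at about feeder y = -35 mm. Its one flat side, 52 mm from the axis, lies under the pointer; the lane is free only at clear. Point fixed to the feeder.
- selector (a joint): Knob angle, rad: from feeder +x (the lane) to the pointer, anticlockwise from above positive. Detents at -0.70 (bar mark), 0 (ring mark, clear), 0.70 (two dots), 1.40 (one dot); starts in one of the last two. A click takes up to about 0.12 N m; past half-way (0.35 rad from a mark) the detent pulls the knob onto that mark and holds it. Stops at -0.79 and 1.48.
- pointer_tip (a point): Tip of the knob's pointer, 27 mm from the axis, z 94 mm. The knob is a black bar 13 mm wide, z 82 to 106 mm, reaching 27 mm from the axis on the pointer side (nose tapers from 17 mm on; white line on top) and 20 mm on the square tail side, on a round skirt of radius 24 mm with its top at z 84 mm. Pinch it across the 13 mm, or push the bar's side.
- carrier: The jammed tube carrier, loose, about 60 g, white, round: base flange 46 mm diameter, 8 mm high; collar 28 mm diameter, 8 to 28 mm up; neck 24 mm diameter, 28 to 40 mm up, bore in the top. Origin at the centre of its underside, z along its axis. Starts at about feeder x 75, y -49 mm, leaning 5 degrees with the slope. Push it by the collar from the outlet side; grip it by collar or neck.
- tray: Shallow stainless tray, fixed, 130 x 170 x 16 mm (its x, y, z), walls and floor 2.5 mm thick. Origin at the centre of its underside. It stands left or right of the feeder.
- spare_a: Slim tube carrier (46 mm base, 20 mm collar, 40 mm high), loose on the desk behind the feeder; bystander. Origin at the centre of its underside.
- spare_b: Second slim tube carrier, loose on the desk behind the feeder; bystander. Origin at the centre of its underside.
- timer: White interval timer 41 x 66 x 67 mm, standing loose at the back left; bystander. Origin at the centre of its underside.
Not all that is in view belongs to the job. What is shaped like the carrier but brown or yellow is not meant.

How it is judged:
On the way, in this order (a step that is already met when the one before it is completed fails the run):
1. the selector is at the ring mark (clear), within 0.14 rad, and still (value of joint selector between -0.14 and 0.14 rad and velocity of joint selector between -0.2 and 0.2 rad/s), for 0.3 s.
2. the carrier has been pushed back up the lane into the open bay (centre beyond y = 20 mm of the feeder), still down on the lane floor (y of carrier in the frame of feeder above 0.02 m and z of carrier in the frame of feeder below 0.07 m and x of carrier in the frame of feeder between 0.065 and 0.085 m), for 0.1 s.
At the end, for the whole second after the job is handed in: The selector rests at the ring mark (within 0.14 rad of 0) and the wide-collared carrier stands upright (within 0.12 rad) and still on the floor of the steel tray, wholly inside it (its centre within 45 mm of the tray's centre along x and 65 mm along y) (value of joint selector between -0.14 and 0.14 rad and x of carrier in the frame of tray between -0.045 and 0.045 m and y of carrier in the frame of tray between -0.065 and 0.065 m and height (world z) of carrier below 0.012 m and angle between carrier's own z axis and vertical below 0.12 rad and linear speed of carrier below 0.02 m/s); the robot touches nothing.
It fails at once if the carrier is rammed against the gate disc with more than 40 N (contact force between carrier and selector above 40 N).
It fails at once if the carrier is dropped or thrown (faster than 0.7 m/s with no finger on it) (linear speed of carrier above 0.7 m/s and contact force between carrier and the fingers below 0.05 N).
It fails at once if a slim carrier or the timer is moved by more than 30 mm (distance of any of spare_a, spare_b, timer from where it was at the start of the episode above 0.03 m).
It also fails if it takes over 64 s, if anything falls off the work surface, if the arm or the gripper's body presses on something with over 40 N, if the wrist force passes 120 N, or if a joint passes its speed limit or range.

## Robot

A 7-joint arm with a two-finger parallel gripper is mounted at the origin on a cart in front of the work surface, level with it; the furniture and walls round the work are solid. World frame = base frame: x ahead of the robot, y to its left, z up, the work surface at z = 0. Lengths are in m, angles in rad, forces in N, time in s.
With the tool pointing down it reaches from about 0.425 to 0.925 m from the base axis. Payload 6.8 kg.
Tool frame: the origin (TCP) lies between the finger pads; the fingertips stand 14 mm ahead of it and the grasp point (between the pads) lies 5 mm behind it; z points along the fingers, y is the line along which they close (so a half turn about z gives the same grasp; the last joint's range is limited). The gripper opens to 85 mm and grips with 20 to 120 N. Pads are 22 mm wide; open, the fingers measure 114 mm over their backs; the gripper's body (76 mm by 85 mm) begins 54 mm behind the grasp point. The pads swing forward as they close: fully open they stand 13 mm farther back than shut.
Start: joints at [1.009, 0.477, 0.022, 1.555, -0.011, 1.109, -0.083], TCP at [0.296, -0.607, 0.245] pointing down, gripper open.
Joint ranges: [-2.96, 2.96], [-0.34, 2.1], [-1.41, 1.46], [0.24, 2.44], [-1.37, 4.51], [0.17, 1.92], [-2.96, 2.96]. Speed limits (rad/s): [2.39, 2.39, 3.14, 3.14, 3.14, 3.14, 3.14].

## Interface

Orientations are given as a rotation vector (axis times angle).
In Python, from bench import r, eyes, ticket gives the robot as it stands. The module is installed in compiled form; this text tells all that it offers.
- The arm moves only by the tool arm_command, never from a script. Its argument "plan" is text: rows parted by semicolons, each of 4 numbers parted by spaces: the shift along the tool's x, y, z in m, then the turn about the tool's z in degrees. In form: tx ty tz yaw; .... A call has 1 to 20 rows; each row shifts and turns the commanded pose from where the row before left it, along the tool's axes as they then stand; what a row does not reach is not made up. A row lasts 1/8 s, in which the tool goes at most 62.5 mm and 10.7 degrees, less where a joint would pass 70% of its speed; a pose out of reach is approached as far as the arm can. A call is refused whole if a number of a shift passes 0.0625 or a number of a turn 10.7, either way. A call with a gripper value outside its range is refused whole. "hand" is the closure, from -1 (fully open) to 1 (shut), set as the call begins (left out, the last holds). The fingers move at their own pace and stop on an object; "grip_force" is the grip in N (left out, the last holds). Time passes only in rows, so rows that do not move let the fingers close. It gives the time, the measured TCP pose, the force, the opening and the grip force at its end, in the units of the state.
- r.get_obs(): the state, without advancing time (a new reading comes with each control period).
- eyes.grab_frame(name): name is "side" or "top" or "wrist"; returns (picture, depth): 420x560x3 uint8, red, green, blue; 420x560 float32, m along the optical axis (not along the pixel's ray), 0 where there is no reading.
- eyes.calibration(name): a dict with "fov_y" (degrees; the focal length in pixels is half the picture's height over the tangent of half this angle, whatever the lens; pixels are square), "cx", "cy" (the principal point, pixels), "origin" and "attitude" of the camera in the world; the wrist camera has in their place "tool_from_camera" (4x4, takes a point from camera to tool coordinates, whose origin is the TCP and whose axes are the flange's). Camera axes: x right, y up, looking along -z (the intrinsics and any distortion apply to the point x, -y, -z); pixel columns grow to the right and rows downward; lengths in m; the calibration is good to about 2 mm. A picture is of the moment at which its call begins: read the wrist's pose just before it. calibration takes no time and is no camera call.
- ticket.hand_in(): hands the job in; it is judged then, once.
The state is a dict: "clock": time; "joints": joint angles; "qvel": joint speeds; "tau": joint torques, N m; "tcp_pos": TCP position; "orientation": TCP orientation; "contact_force": force on the tool from outside, world axes, zero at the start; "moment": the same for the moment, N m; "grip_width": finger opening in m; "gripper_force": force on a finger pad.
Only numpy, scipy, OpenCV 4.12 (cv2) and the standard library are available. Lean on these libraries where they do the work, as an engineer would, in place of code of your own. Each camera call takes 0.05 s, during which the arm holds its last target. There are 200 camera calls.

## Working session

There is one attempt and no reset: what is moved stays moved. The work goes in short steps, Python scripts to look and compute and a tool call to move; the robot and the scene stay as the last step left them, time stands still between calls to the robot, and variables do not carry over. Pictures are saved under pics/ and viewed, at most 10 in all, crops included, and the job is handed in when it is done.

Besides the shell and the picture viewer there is one more tool, called as name(argument=value, ...) on one line, values as JSON. arm_command: Moves the arm, as the interface text tells. Its arguments: {"type":"object","properties":{"plan":{"type":"string"},"hand":{"type":"number"},"grip_force":{"type":"number"}},"required":["plan"]}

```bash
mkdir -p pics; cat > h.py <<'E'
import numpy as np, cv2
from scipy.spatial.transform import Rotation as R
from bench import r, eyes, ticket
def cam(n):
    c=eyes.calibration(n); 
    return c
E
python3 - <<'E'
from h import *
o=r.get_obs(); print(o)
for n in("side","top","wrist"):
    print(n,eyes.calibration(n))
for n in("side","top"):
    p,d=eyes.grab_frame(n); cv2.imwrite(f"pics/{n}0.png",p[:,:,::-1]); np.savez(f"{n}0.npz",p=p,d=d); print(n,(d>0).mean())
E
```

```text
{'clock': 0.0, 'joints': array([ 1.0089149 ,  0.47781569,  0.02234941,  1.5564201 , -0.01154525,
        1.10930496, -0.08309804]), 'qvel': array([-0.000551  ,  0.00038317,  0.00076422,  0.00093309, -0.00137732,
        0.00120717, -0.00022904]), 'tau': array([-7.50286254e-04, -5.96461880e+01,  1.60727162e+00, -2.81200951e+01,
        1.22983221e-02,  9.36351222e-03, -3.60451270e-05]), 'tcp_pos': array([ 0.29565059, -0.60619149,  0.24432866]), 'orientation': array([-3.05937304e+00, -7.06297283e-01,  7.94346666e-04]), 'contact_force': array([0.42451427, 0.40711965, 0.42904314]), 'moment': array([ 0.00784198,  0.03922001, -0.03653124]), 'gripper_force': 0.0, 'grip_width': 0.08519792999908428}
side {'fov_y': 55.38447030443178, 'cx': 279.5045310801668, 'cy': 207.29893914100413, 'origin': array([ 0.67082925, -0.83671611,  0.67376627]), 'attitude': array([0.96900063, 0.08619362, 0.12648766])}
top {'fov_y': 57.93711590330338, 'cx': 278.61533556267557, 'cy': 204.66734126260664, 'origin': array([0.43900102, 0.01821409, 0.93894148]), 'attitude': array([ 0.09831102, -0.10643133, -1.54318657])}
wrist {'fov_y': 67.82515113247474, 'cx': 280.065730886321, 'cy': 206.4699873472513, 'tool_from_camera': array([[ 1.75047929e-03,  9.60189297e-01,  2.79344680e-01,
         7.16531263e-02],
       [ 9.99998466e-01, -1.69937691e-03, -4.25113105e-04,
        -5.89938157e-04],
       [ 6.65228449e-05,  2.79344995e-01, -9.60190798e-01,
        -1.29063348e-01],
       [ 0.00000000e+00,  0.00000000e+00,  0.00000000e+00,
         1.00000000e+00]])}
side 0.9957738095238096
top 0.9958503401360544
```

View pics/top0.png

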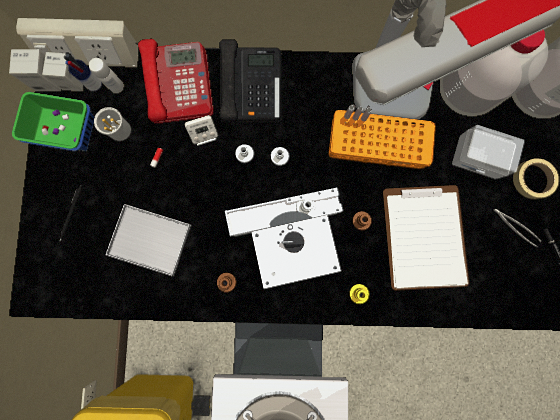

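View pics/side0.png

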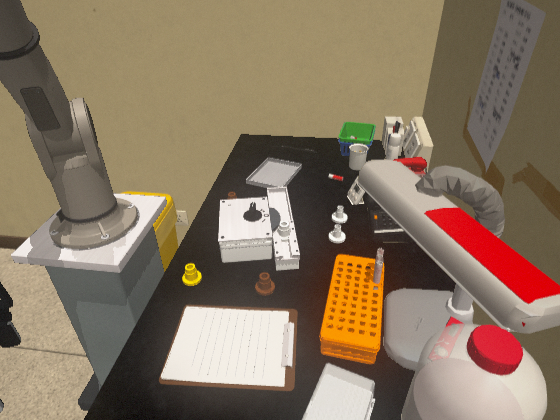

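The top view shows the feeder plate around (295,250), with the knob at (292,241) and its pointer apparently aimed left. The white carrier is in the lane at (306,205), the tray at (149,240), the slim spares at (244,153) and (280,155), and the timer at (201,130). Brown carriers at (362,220) and (227,283) and the yellow one at (359,293) are decoys.

```bash
cat >> h.py <<'E'
def pose(n,o=None):
    c=eyes.calibration(n)
    if n!="wrist": return c,R.from_rotvec(c["attitude"]).as_matrix(),np.array(c["origin"])
    o=o or r.get_obs(); T=c["tool_from_camera"]; A=R.from_rotvec(o["orientation"]).as_matrix()
    return c,A@T[:3,:3],A@T[:3,3]+o["tcp_pos"]
def cloud(n,d,o=None):
    c,A,t=pose(n,o); f=210/np.tan(np.radians(c["fov_y"]/2))
    v,u=np.mgrid[:420,:560]
    P=np.stack([(u-c["cx"])/f*d,-(v-c["cy"])/f*d,-d],-1)
    return P@A.T+t
def ray(n,u,v,z,o=None):
    c,A,t=pose(n,o); f=210/np.tan(np.radians(c["fov_y"]/2))
    q=A@np.array([(u-c["cx"])/f,-(v-c["cy"])/f,-1]); return t+q*(z-t[2])/q[2]
E
python3 - <<'E'
from h import *
for n in("top","side"):
    z=np.load(n+"0.npz"); p,d=z["p"],z["d"]; W=cloud(n,d)
    m=(abs(W[...,2]-.078)<.006)&(W[...,0]>.3)&(W[...,0]<.65)&(abs(W[...,1])<.2)&(p.min(-1)>120)
    k,l,s,_=cv2.connectedComponentsWithStats(m.astype(np.uint8)); i=1+s[1:,4].argmax()
    q=W[l==i][:,:2].astype(np.float32); print(n,s[i],cv2.minAreaRect(q*1000), np.median(W[l==i][:,2]))
    m=(W[...,2]>.088)&(W[...,2]<.112)&(p.max(-1)<90)&(W[...,0]>.3)&(W[...,0]<.6)&(abs(W[...,1])<.2)
    q=W[m]; print("knob",len(q),cv2.minAreaRect((q[:,:2]*1000).astype(np.float32)),np.percentile(q[:,2],[5,50,95]))
    # tray
    m=(W[...,2]>.006)&(W[...,2]<.03)&(W[...,1]>.15)&(W[...,1]<.5)&(W[...,0]>.3)&(W[...,0]<.65)
    k,l,s,_=cv2.connectedComponentsWithStats(m.astype(np.uint8))
    for i in range(1,k):
        if s[i,4]>100: print("tray",s[i],cv2.minAreaRect((W[l==i][:,:2]*1000).astype(np.float32)))
p=cv2.resize(np.load("top0.npz")["p"][180:300,215:355],None,fx=5,fy=5,interpolation=2)
cv2.imwrite("pics/crop.png",p[:,:,::-1])
E
```

```text
top [ 252  215   89   73 4129] ((448.43389892578125, -25.44268035888672), (129.9825897216797, 177.72581481933594), 14.113912582397461) 0.07734624103438459
knob 97 ((469.12371826171875, -19.00348472595215), (12.851791381835938, 41.39482116699219), 4.839532375335693) [0.10180752 0.10509611 0.10788145]
tray [105 204  85  72 399] ((468.85723876953125, 331.01251220703125), (172.0015869140625, 130.0093231201172), 74.20191192626953)
side [ 218  197   55   46 1897] ((450.0517578125, -27.98175811767578), (129.24534606933594, 181.31869506835938), 14.04765510559082) 0.07749620387288636
knob 75 ((471.3515930175781, -22.87504005432129), (11.95187759399414, 43.422569274902344), 3.0865702629089355) [0.0895534  0.10380655 0.1065172 ]
tray [246 158  56  30 287] ((470.33551025390625, 328.6722412109375), (178.87704467773438, 131.83436584472656), 74.255615234375)
```

View pics/crop.png

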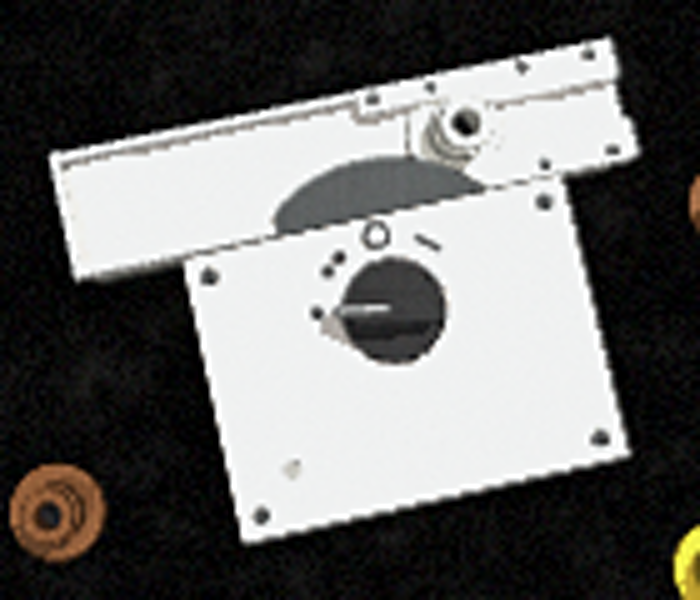

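Selector reads about 1.40 (pointer on the one dot). The white carrier at crop (463,125), full frame (306,205), is the only white one sitting in the lane, so it is the target. The feeder origin is at about (0.470, -0.0215) with yaw 14.1°, and the tray centre is at about (0.469, 0.330). I'll move above the knob.

arm_command(plan="0.0295 -0.0321 0 0;0.0295 -0.0321 0 0;0.0295 -0.0321 0 0;0.0295 -0.0321 0 0;0.0295 -0.0321 0 0;0.0295 -0.0321 0 0;0.0295 -0.0321 0 0;0.0295 -0.0321 0 0;0.0295 -0.0321 0 0;0.0295 -0.0321 0 0;0.0295 -0.0321 0 0;0.0295 -0.0321 0 0;0.0295 -0.0321 0 0;0.0295 -0.0321 0 0;0 0 0 -10;0 0 0 -10;0 0 0 -10;0 0 0 -10;0 0 0 -10;0 0 0 -10", hand=0.1)

```text
clock: 2.6
tcp_pos: [0.4698, -0.0218, 0.245]
orientation: [-2.291, -2.149, 0.001]
contact_force: [-0.6, 0.4, -0.1]
grip_width: 0.0385
gripper_force: 0.0
```

arm_command(plan="0 0 0 -8.3;0 0 0 0;0 0 0 0")

```text
clock: 2.98
tcp_pos: [0.47, -0.0218, 0.2452]
orientation: [-2.14, -2.3, 0.0]
contact_force: [1.1, -0.8, -0.8]
grip_width: 0.0387
gripper_force: 0.0
```

```bash
cat > look.py <<'E'
from h import *
import sys
name=sys.argv[1]
o=r.get_obs(); p,d=eyes.grab_frame("wrist"); W=cloud("wrist",d,o)
A=R.from_rotvec(o["orientation"]).as_matrix()
print(o["clock"],o["tcp_pos"],o["grip_width"],"ty ang",np.degrees(np.arctan2(A[1,1],A[0,1])),"tilt",A[2,2])
cv2.imwrite(f"pics/{name}.png",p[:,:,::-1]); np.savez("w.npz",p=p,d=d,W=W)
E
cat > knob.py <<'E'
from h import *
z=np.load("w.npz"); p,W=z["p"],z["W"]
near=np.hypot(W[...,0]-.4703,W[...,1]+.0215)<.035
m=near&(p.max(-1)<90)&(W[...,2]>.098)&(W[...,2]<.112)
q=W[m]; print("bar",len(q),cv2.minAreaRect((q[:,:2]*1000).astype(np.float32)),np.median(q[:,2]))
m=near&(p.max(-1)<90)&(W[...,2]>.08)&(W[...,2]<.09); q=W[m]
if len(q)>5: print("skirt",len(q),cv2.minEnclosingCircle((q[:,:2]*1000).astype(np.float32)))
E
python3 look.py w1; python3 knob.py
```

```text
2.975 [ 0.4699781  -0.02179162  0.24517743] 0.03868920729831407 ty ang 4.134979216728706 tilt -0.9999999563508125
bar 622 ((470.00457763671875, -15.859107971191406), (12.49499225616455, 46.36714172363281), 4.328949928283691) 0.10651951862933756
skirt 1188 ((476.596435546875, -16.424638748168945), 30.43768310546875)
```

View pics/w1.png

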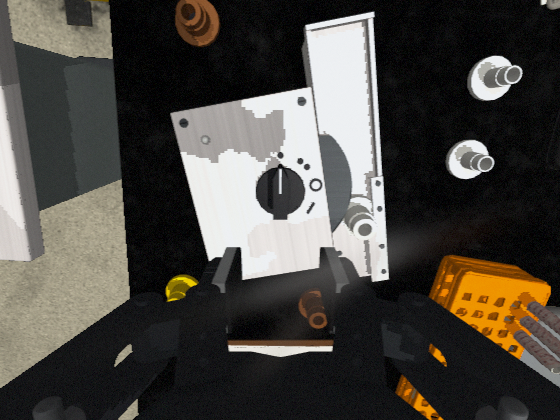

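The wrist view shows the knob bar at (281,190), straight below the gripper. Its pointer is on the one dot at (281,155), and the fingers straddle the bar's width. I'll descend to it.

arm_command(plan="0.0018 0 0.025 0;0 0 0.025 0;0 0 0.025 0;0 0 0.025 0;0 0 0.02 0;0 0 0.01 0;0 0 0.007 0;0 0 0 0;0 0 0 0")

```text
clock: 4.15
tcp_pos: [0.4705, -0.0199, 0.1089]
orientation: [2.136, 2.302, 0.001]
contact_force: [0.3, 0.2, -0.3]
grip_width: 0.0382
gripper_force: 0.0
```

arm_command(plan="0 0 0 0;0 0 0 0;0 0 0 0;0 0 0 0", hand=1, grip_force=40)

```text
clock: 4.65
tcp_pos: [0.4698, -0.02, 0.1089]
orientation: [2.137, 2.303, -0.001]
contact_force: [-2.2, -0.6, 5.4]
grip_width: 0.0119
gripper_force: 39.9
```

arm_command(plan="0 0 0 4;0 0 0 6;0 0 0 7;0 0 0 7;0 0 0 7;0 0 0 7;0 0 0 7;0 0 0 7;0 0 0 7;0 0 0 7;0 0 0 6;0 0 0 5;0 0 0 3;0 0 0 0;0 0 0 0;0 0 0 0")

```text
clock: 6.65
tcp_pos: [0.4705, -0.0205, 0.1089]
orientation: [3.116, 0.392, 0.002]
contact_force: [-0.7, -2.7, 6.5]
grip_width: 0.0116
gripper_force: 40.0
```

```bash
python3 look.py w2 ; python3 -c "
from h import *
print(r.get_obs()['contact_force'],r.get_obs()['moment'])"
```

```text
6.65 [ 0.47050332 -0.02047285  0.10887411] 0.011623455758086175 ty ang -75.6620960891229 tilt -0.9999992345390791
[-0.13893593 -2.05424696  6.47650189] [-0.64736112  0.15570306  0.02016813]
```

Now I'll release the knob, lift and check it.

arm_command(plan="0 0 0 0;0 0 0 0;0 0 0 0;0 0 -0.02 0;0 0 -0.03 0;0 0 -0.03 0;0 0 -0.03 0;0 0 0 0;0 0 0 0", hand=0.1)

```text
clock: 7.82
tcp_pos: [0.4695, -0.0199, 0.2177]
orientation: [-3.117, -0.391, 0.001]
contact_force: [-0.9, -0.3, -0.7]
grip_width: 0.0383
gripper_force: 0.0
```

```bash
python3 look.py w3 ; python3 knob.py; python3 - <<'E'
from h import *
z=np.load("w.npz"); p,W=z["p"],z["W"]
th=np.radians(14.1); O=np.array([.4703,-.0205]); e=np.array([np.cos(th),np.sin(th)]); f=np.array([-e[1],e[0]])
D=W[...,:2]-O; X=D@e; Y=D@f; Z=W[...,2]
m=(abs(X-75)<25) if 0 else (abs(X-.075)<.025)&(abs(Y+.049)<.03)&(Z>.079)&(Z<.095)
print("neck",m.sum(),[(np.percentile(a[m],[2,50,98])*1000).round(1) for a in(X,Y,Z)])
ring=cv2.minEnclosingCircle((np.stack([X[m],Y[m]],-1)*1000).astype(np.float32)); print(ring)
E
```

```text
7.825 [ 0.46949824 -0.01989572  0.217684  ] 0.0382584438480722 ty ang -75.68662352138314 tilt -0.9999996368662304
bar 745 ((473.83099365234375, -19.361736297607422), (46.63914108276367, 12.246919631958008), 14.317309379577637) 0.10647432434137963
skirt 1425 ((474.9987487792969, -23.6875057220459), 29.297901153564453)
neck 577 [array([64.5, 75.4, 86. ]), array([-61.3, -50.1, -39. ]), array([80. , 85.9, 87.9])]
((75.51678466796875, -50.39220428466797), 12.227949142456055)
```

View pics/w3.png

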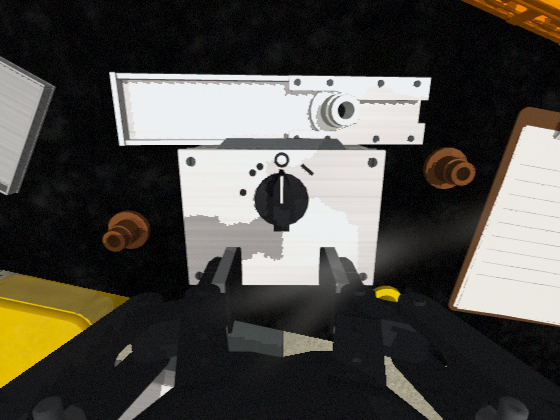

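The knob is on the ring: pointer at (281,180) toward the ring at (281,160), bar angle 14.3° against feeder yaw 14.1°. The carrier neck is at (345,110), feeder (75.5,-50). I'll move above it with a 60 mm opening.

arm_command(plan="0.019 0.013 0 0;0.019 0.013 0 0;0.019 0.013 0 0;0.019 0.013 0 0;0 0 0.03 0;0 0 0.03 0;0 0 0 0;0 0 0 0", hand=-0.4)

```text
clock: 8.88
tcp_pos: [0.5567, -0.0515, 0.1586]
orientation: [-3.117, -0.391, 0.0]
contact_force: [-0.5, -0.5, -0.5]
grip_width: 0.0597
gripper_force: 0.0
```

```bash
cat > tips.py <<'E'
from h import *
o=r.get_obs(); z=np.load("w.npz"); W=z["W"]
A=R.from_rotvec(o["orientation"]).as_matrix(); T=(W-o["tcp_pos"])@A
m=(abs(T[...,1])<.06)&(abs(T[...,0])<.02)&(T[...,2]>-.04)&(T[...,2]<.03)&(z["p"].max(-1)<110)&(z["d"]>.03)
for s in(-1,1):
    q=T[m&(T[...,1]*s>0)]*1000
    if len(q): print(s,len(q),"z pct",np.percentile(q[:,2],[50,90,99]).round(1),"y",np.percentile(q[:,1],[1,50,99]).round(1))
th=np.radians(14.1); O=np.array([.4703,-.0205]); e=np.array([np.cos(th),np.sin(th)]); f=np.array([-e[1],e[0]])
D=W[...,:2]-O; X=D@e; Y=D@f; Z=W[...,2]
print("tcp feeder",(o["tcp_pos"][:2]-O)@np.array([e,f]).T)
m=(abs(X-.075)<.028)&(Y>-.08)&(Y<.1)&(Z>.079)&(Z<.099)&(z["p"].min(-1)>90)
q=(np.stack([X[m],Y[m]],-1)*1000).astype(np.float32)
if len(q): print("neck",len(q),cv2.minEnclosingCircle(q),np.percentile(Z[m],[5,50,95]))
E
python3 look.py w4; python3 tips.py
```

```text
8.875 [ 0.55668849 -0.05148717  0.15861417] 0.05967845092860719 ty ang -75.69364254877608 tilt -0.9999999970389976
-1 3048 z pct [-22.1  -1.2   6.7] y [-55.6 -33.3 -30.2]
1 3068 z pct [-22.2  -1.3   6.9] y [29.  32.1 55.1]
tcp feeder [ 0.0766105  -0.05123088]
neck 747 ((75.65624237060547, -50.62211608886719), 12.109231948852539) [0.08094248 0.08590693 0.08745174]
```

arm_command(plan="-0.001 0 0.02 0;0 0 0.02 0;0 0 0.02 0;0 0 0.013 0;0 0 0.01 0;0 0 0 0;0 0 0 0")

```text
clock: 9.8
tcp_pos: [0.556, -0.0518, 0.0759]
orientation: [3.117, 0.391, 0.002]
contact_force: [-0.1, -0.1, -1.1]
grip_width: 0.0597
gripper_force: 0.0
```

arm_command(plan="0 -0.005 0 0;0 -0.005 0 0;0 -0.004 0 0;0 -0.003 0 0;0 -0.003 0 0;0 -0.003 0 0;0 -0.003 0 0;0 -0.003 0 0;0 -0.003 0 0;0 0 0 0")

```text
clock: 11.05
tcp_pos: [0.5475, -0.0204, 0.0753]
orientation: [-3.117, -0.392, 0.0]
contact_force: [-0.0, 0.5, -0.4]
grip_width: 0.0594
gripper_force: 0.0
```

```bash
python3 look.py w5; python3 tips.py
```

```text
11.05 [ 0.54751583 -0.02038132  0.07528167] 0.059357148816322314 ty ang -75.66863134614714 tilt -0.9999999804711697
-1 3045 z pct [-21.3   0.1  22.3] y [-55.8 -33.1  -7.4]
1 2821 z pct [-23.    0.   15.4] y [ 0.6 30.9 55.2]
tcp feeder [ 0.0748784  -0.01893166]
neck 2492 ((72.98110961914062, -25.207176208496094), 37.98887252807617) [0.08026797 0.08694308 0.08925878]
```

View pics/w5.png

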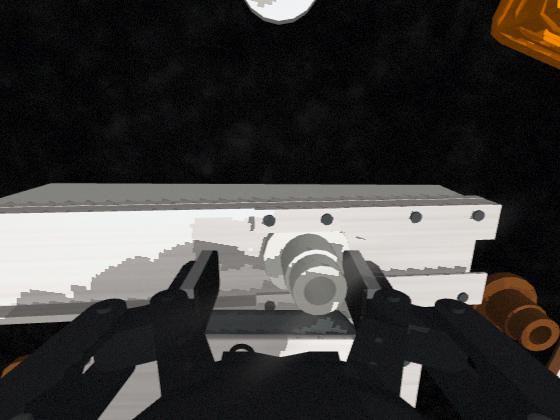

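The carrier at (318,290) sits between the fingers with the right (outlet-side) finger against it. I'll go on pushing up the lane.

arm_command(plan="0 -0.005 0 0;0 -0.005 0 0;0 -0.005 0 0;0 -0.005 0 0;0 -0.005 0 0;0 -0.005 0 0;0 -0.005 0 0;0 -0.005 0 0;0 -0.005 0 0;0 -0.005 0 0;0 0 0 0")

```text
clock: 12.48
tcp_pos: [0.5351, 0.0283, 0.0753]
orientation: [-3.117, -0.392, 0.0]
contact_force: [-0.4, -0.1, -0.0]
grip_width: 0.0593
gripper_force: 0.0
```

arm_command(plan="0 -0.005 0 0;0 -0.005 0 0;0 -0.005 0 0;0 -0.005 0 0;0 -0.005 0 0;0 -0.005 0 0;0 -0.005 0 0;0 -0.004 0 0;0 -0.003 0 0;0 0 0 0;0 0 0 0;0 0 0 0")

```text
clock: 13.98
tcp_pos: [0.5249, 0.0682, 0.0753]
orientation: [3.117, 0.391, -0.0]
contact_force: [-0.0, -0.2, 0.4]
grip_width: 0.0599
gripper_force: 0.0
```

```bash
python3 look.py w6; python3 - <<'E'
from h import *
z=np.load("w.npz");p,W=z["p"],z["W"]; 
pt,d=eyes.grab_frame("top"); 
a=cv2.resize(pt[180:300,215:355],(490,420),interpolation=2)
ps,d=eyes.grab_frame("side"); b=cv2.resize(ps[150:290,200:320],(300,350),interpolation=2)
im=np.zeros((420,790,3),np.uint8); im[:,:490]=a; im[:350,490:]=b
cv2.imwrite("pics/c6.png",im[:,:,::-1])
E
```

```text
13.975 [0.52487561 0.06818664 0.07526986] 0.059858024103229365 ty ang -75.71729620168621 tilt -0.9999999968075208
```

View pics/w6.png

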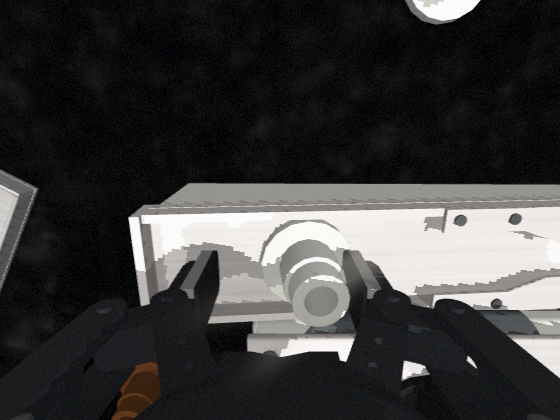

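The carrier stands in the open bay, base at (305,260), on the lane floor at about y 56 mm. I'll centre the gripper on it, raise it 3 mm and grip.

arm_command(plan="0 0.005 0 0;0 0.005 0 0;0 0.004 -0.003 0;0 0 0 0")

```text
clock: 14.62
tcp_pos: [0.5287, 0.0542, 0.0786]
orientation: [3.117, 0.39, 0.001]
contact_force: [-0.1, 0.7, 0.8]
grip_width: 0.0599
gripper_force: 0.0
```

arm_command(plan="0 0 0 0;0 0 0 0;0 0 0 0;0 0 0 0;0 0 0 0;0 0 0 0", hand=1, grip_force=30)

```text
clock: 15.38
tcp_pos: [0.529, 0.0547, 0.0789]
orientation: [3.117, 0.391, 0.002]
contact_force: [-0.3, -1.1, 5.1]
grip_width: 0.0273
gripper_force: 29.0
```

arm_command(plan="0 0 -0.004 0;0 0 -0.008 0;0 0 -0.015 0;0 0 -0.02 0;0 0 -0.02 0;0 0 -0.01 0;0 0 0 0;0 0 0 0")

```text
clock: 16.38
tcp_pos: [0.5279, 0.0547, 0.1548]
orientation: [3.117, 0.391, -0.002]
contact_force: [0.3, -0.5, 0.2]
grip_width: 0.0274
gripper_force: 29.1
```

```bash
python3 look.py w7; python3 - <<'E'
from h import *
o=r.get_obs(); print(o["grip_width"],o["gripper_force"],o["contact_force"])
pt,d=eyes.grab_frame("top"); W=cloud("top",d)
m=(W[...,2]>.006)&(W[...,2]<.03)&(W[...,1]>.2)&(W[...,1]<.45)&(W[...,0]>.35)&(W[...,0]<.6)
q=W[m]; print("tray",cv2.minAreaRect((q[:,:2]*1000).astype(np.float32)))
c=np.array([.4695,.330]); A=R.from_rotvec(o["orientation"]).as_matrix()
print("move to tray in tool axes",A.T@(np.r_[c,o["tcp_pos"][2]]-o["tcp_pos"]))
ps,d=eyes.grab_frame("side"); W=cloud("side",d)
P=o["tcp_pos"]
# carrier lowest visible white points under gripper
m=(np.hypot(W[...,0]-P[0],W[...,1]-P[1])<.035)&(ps.min(-1)>110)&(W[...,2]>P[2]-.06)
print("white z",m.sum(),np.percentile(W[m][:,2],[1,50,99])-P[2])
cv2.imwrite("pics/s7.png",cv2.resize(ps[110:260,190:340],(600,600),interpolation=2)[:,:,::-1])
E
```

```text
16.375 [0.52787297 0.05467405 0.15478749] 0.0274403772847673 ty ang -75.70118212361746 tilt -0.9999995108693233
0.02700020962704422 29.137146770954132 [-0.51544122 -0.09596005 -0.75534074]
tray ((468.7117614746094, 330.80438232421875), (171.06256103515625, 130.0947265625), 74.2389144897461)
move to tray in tool axes [ 1.15016481e-02 -2.81192668e-01  9.79189287e-07]
white z 261 [-0.02500378  0.01576121  0.39919125]
```

View pics/s7.png

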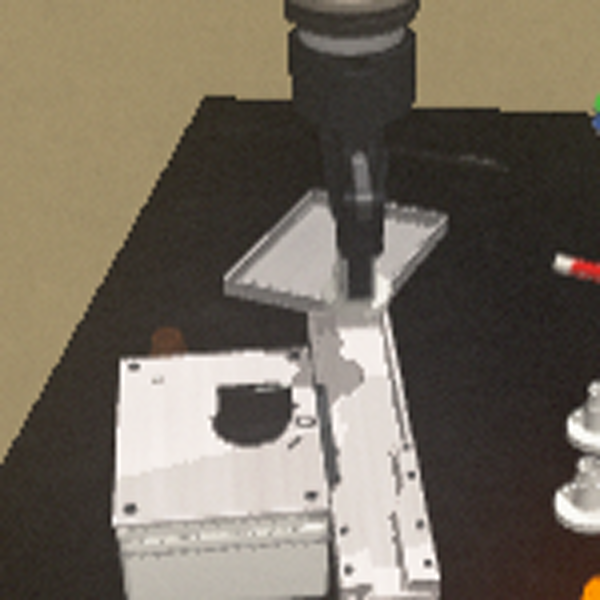

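The side crop shows the carrier held at (360,290) above the lane, with the tray behind at (335,250). I'll carry it over and lower it.

arm_command(plan="0.001 -0.01 0 0;0.001 -0.02 0 0;0.001 -0.028 0 0;0.001 -0.028 0 0;0.001 -0.028 0 0;0.001 -0.028 0 0;0.001 -0.028 0 0;0.001 -0.028 0 0;0.001 -0.028 0 0;0.001 -0.028 0 0;0.001 -0.017 0 0;0 -0.01 0 0;0 0 0 0;0 0 0.02 0;0 0 0.03 0;0 0 0.03 0;0 0 0.02 0;0 0 0.01 0;0 0 0 0;0 0 0 0")

```text
clock: 19.02
tcp_pos: [0.4702, 0.33, 0.0462]
orientation: [-3.117, -0.39, -0.002]
contact_force: [-0.4, -0.2, -0.5]
grip_width: 0.0273
gripper_force: 29.1
```

arm_command(plan="0 0 0.005 0;0 0 0.004 0;0 0 0.003 0;0 0 0.002 0;0 0 0.001 0;0 0 0 0;0 0 0 0")

```text
clock: 19.9
tcp_pos: [0.4697, 0.3299, 0.0304]
orientation: [-3.117, -0.391, -0.0]
contact_force: [1.0, -0.5, -0.6]
grip_width: 0.0273
gripper_force: 29.1
```

arm_command(plan="0 0 0.001 0;0 0 0.001 0;0 0 0.001 0;0 0 0 0")

```text
clock: 20.4
tcp_pos: [0.4698, 0.33, 0.0276]
orientation: [-3.117, -0.391, -0.001]
contact_force: [-1.1, -0.8, 3.8]
grip_width: 0.0272
gripper_force: 28.8
```

arm_command(plan="0 0 0.001 0;0 0 0 0")

```text
clock: 20.65
tcp_pos: [0.47, 0.3303, 0.027]
orientation: [-3.117, -0.391, -0.002]
contact_force: [-0.1, -0.1, 6.6]
grip_width: 0.0274
gripper_force: 28.7
```

arm_command(plan="0 0 0.0005 0;0 0 0 0")

```text
clock: 20.9
tcp_pos: [0.4701, 0.3305, 0.0265]
orientation: [-3.116, -0.391, -0.002]
contact_force: [0.5, 0.0, 6.0]
grip_width: 0.027
gripper_force: 29.3
```

It is touching down at about 6 N. I'll release and lift.

arm_command(plan="0 0 0 0;0 0 0 0;0 0 0 0;0 0 0 0;0 0 -0.01 0;0 0 -0.02 0;0 0 -0.03 0;0 0 -0.03 0;0 0 -0.03 0;0 0 -0.03 0;-0.03 0 0 0;-0.03 0 0 0;0 0 0 0", hand=-0.2)

```text
clock: 22.52
tcp_pos: [0.4096, 0.3146, 0.1765]
orientation: [3.116, 0.394, -0.0]
contact_force: [0.8, -0.1, 0.3]
grip_width: 0.0511
gripper_force: 0.0
```

```bash
python3 look.py w8; python3 - <<'E'
from h import *
z=np.load("w.npz");p,W=z["p"],z["W"]
m=(np.hypot(W[...,0]-.4695,W[...,1]-.33)<.045)&(W[...,2]>.036)&(W[...,2]<.055)&(p.min(-1)>60)
q=W[m]; print("neck",len(q),cv2.minEnclosingCircle((q[:,:2]*1000).astype(np.float32)),np.percentile(q[:,2],[5,50,95]))
m=(np.hypot(W[...,0]-.4695,W[...,1]-.33)<.045)&(W[...,2]>.008)&(W[...,2]<.013); q=W[m]
print("base",len(q),cv2.minEnclosingCircle((q[:,:2]*1000).astype(np.float32)))
E
```

```text
22.525 [0.4096213  0.31460971 0.17647126] 0.05112659557773607 ty ang -75.59398429284653 tilt -0.999999907877834
neck 466 ((470.0651550292969, 331.46728515625), 11.750885963439941) [0.04158058 0.04290633 0.04395339]
base 1148 ((469.98101806640625, 331.37200927734375), 22.801572799682617)
```

View pics/w8.png

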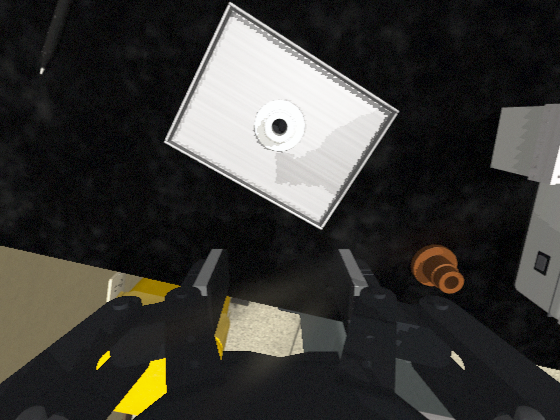

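The carrier stands upright at (279,126), in the middle of the tray. Neck and base are concentric and the top is at 42.5 mm, so I'll hand in.

```bash
python3 -c "
from h import *
print(ticket.hand_in())"
```

```text
the job is handed in; nothing more can be done
None
```

I handed the job in at about 22.5 s: the selector was turned to the ring mark, and the carrier was pushed back into the bay, lifted out and left upright in the middle of the tray; the hand-in call returned no verdict.

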